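# Move the antenna modules to the bench stand in reverse order

### The arm

A 6-joint arm with a two-finger parallel gripper is mounted at the origin on the work surface. World frame = base frame: x ahead of the robot, y to its left, z up, the work surface at z = 0. Lengths are in m, angles in degrees, forces in N, time in s.
With the tool pointing down it reaches from about 0.4 to 0.825 m from the base axis. Payload 7 kg.
Tool frame: the origin (TCP) lies midway between the tips of the shut fingers; the grasp point (between the pads) lies 19 mm behind it; z points along the fingers, y is the line along which they close (so a half turn about z gives the same grasp; the last joint's range is limited). The gripper opens to 88 mm and grips with 3 to 60 N. Pads are 19 mm wide; open, the fingers measure 130 mm over their backs; the gripper's body (78 mm by 193 mm) begins 47 mm behind the grasp point.
Start: joints at [88.356, 20.546, 0.682, 0, -70.136, -16.507], TCP at [0.21, 0.641, 0.227] pointing down, gripper open.
Joint ranges: [-176.03, 176.03], [-82.01, 121.73], [-58.28, 71.71], [-173.87, 95.51], [-174.79, -0.11], [-173.66, 173.66]. Speed limits (degrees/s): [136.94, 136.94, 172.46, 180, 180, 180].

### API

Orientations are given as [roll, pitch, yaw] about the fixed x, y, z axes, in that order (R = Rz(yaw) Ry(pitch) Rx(roll)).
In Python, from plant import ctrl gives the robot as it stands. The module is installed in compiled form; this text tells all that it offers.
- The arm moves only by the tool play_rows, never from a script. Its argument "commands" is a list that holds one entry, the list of rows, each a list of 7 numbers: the turn, a rotation vector about the tool's x, y, z in rad, then the shift along the tool's x, y, z in cm, then the finger opening in cm, from 0 to 8.76. In form: [[[ax, ay, az, x, y, z, grip], ...]]. A call has 1 to 8 rows; each row is the pose to reach, as a shift and turn from the pose commanded when the call began, along the tool's axes at that moment; what a row does not reach only later rows make up. A row lasts 1/12 s, in which the tool goes at most 41.7 mm and 7.16 degrees, less where a joint would pass 70% of its speed; a pose out of reach is approached as far as the arm can. A call with a gripper value outside its range is refused whole. The fingers move at their own pace and stop on an object; the grip force is fixed at half the most. Time passes only in rows, so rows that repeat a pose let the fingers close. It gives the time, the measured TCP pose, the force, the opening and the grip force at its end, in the units of the state.
- ctrl.get_obs(): the state, without advancing time (a new reading comes with each control period).
- ctrl.snapshot(name): name is "scene" or "top"; returns a dict with "color" (420x560x3 uint8, red, green, blue), "camera_matrix" (3x3 intrinsics, pixels), "k1" (the pictures are not rectified: a ray, as slopes to the right and down, at radius r is drawn at 1 + k1 r^2 times it, then the intrinsics apply), "origin" and "rotation" of the camera in the world. Camera axes: x right, y down, z forward; pixel columns grow to the right and rows downward; lengths in m; the calibration is good to about 2 mm. A picture is of the moment at which its call begins. There is no depth.
- ctrl.close_job(): hands the job in; it is judged then, once.
Trained networks look in a picture, given as the dict that the camera call returned (one of the last four; its "shot" number tells which), for a name from the list of things; names that differ only in an ending like _2 or _b are one class to them, and where a whole thing is asked for, a point or a joint stands for the part that bears it (a point fixed in the world has none). Each returns a list of dicts, best first, with "conf" (0 to 1); they miss things now and then, are a little off and sometimes report something else, mostly with a low value. They report only what shows in the picture. A call takes as long as a camera call.
- ctrl.find_in(picture, name): "bbox" ([left, top, width, height] in pixels, round what is visible of it).
The state is a dict: "clock": time; "joint_pos": joint angles; "qvel": joint speeds; "tau": joint torques, N m; "tool_pos": TCP position; "orientation": TCP orientation; "force": force on the tool from outside, world axes, zero at the start; "moment": the same for the moment, N m; "opening": finger opening in m; "gripper_force": force on a finger pad.
Only numpy, scipy, OpenCV 4.12 (cv2) and the standard library are available. Lean on these libraries where they do the work, as an engineer would, in place of code of your own. Each camera call takes 0.05 s, during which the arm holds its last target. There are 200 camera calls.

### The job

Move the four antenna modules (two coils and two boxes) from the plywood carrying rack into the aluminium bench stand, one in the middle of each pocket, upright, in the reverse order, because the stand is read from the far side of the cart: the module that is leftmost on the rack goes into the rightmost pocket, and so on along the row.

Things in the scene. Friction and masses are not known exactly. Their poses are not given: they have to be found in the camera images.
- tall_coil: Slim upright antenna loading coil: copper winding between black round end caps, 34 mm in diameter (31 mm core), 80 mm tall; the top cap is 20 mm high. About 120 g. Origin: centre of its underside, z up. At the start it stands in its own seat on the carrying rack, its x axis across the row (within 0.1 rad).
- wide_coil: Short, stout antenna loading coil: copper winding between black round end caps, 46 mm in diameter, 62 mm tall plus a 4 mm steel stud; the top cap is 22 mm high. About 140 g. Origin: centre of its underside, z up. At the start it stands in its own seat on the carrying rack, its x axis across the row (within 0.1 rad).
- square_box: Upright bare aluminium matching box, 38 x 38 mm, 70 mm tall, with a 4 mm round brass terminal in the middle of its top. About 160 g. Origin: centre of its underside, z up. At the start it stands in its own seat on the carrying rack, its x axis across the row (within 0.1 rad).
- flat_box: Upright flat dark-steel filter box, 28 mm (x) by 46 mm (y), 76 mm tall, with two small 3 mm steel studs on top. About 150 g. Origin: centre of its underside, z up. At the start it stands in its own seat on the carrying rack, its x axis across the row (within 0.1 rad).
- seat_tall_coil: Fixed black 60 x 60 mm plate, 4 mm thick, on the carrying rack, with a grey round (40 mm inside) rim (top 9 mm above its origin). The tall coil starts in it, its underside 4 mm above the seat's origin; the seat stays and so shows where in the row the tall coil started. Origin: centre of the underside; axes parallel to the rack's.
- seat_wide_coil: Fixed black 60 x 60 mm plate, 4 mm thick, on the carrying rack, with a grey round (52 mm inside) rim (top 9 mm above its origin). The wide coil starts in it, its underside 4 mm above the seat's origin; the seat stays and so shows where in the row the wide coil started. Origin: centre of the underside; axes parallel to the rack's.
- seat_square_box: Fixed black 60 x 60 mm plate, 4 mm thick, on the carrying rack, with a grey square (44 mm inside) rim (top 9 mm above its origin). The square box starts in it, its underside 4 mm above the seat's origin; the seat stays and so shows where in the row the square box started. Origin: centre of the underside; axes parallel to the rack's.
- seat_flat_box: Fixed black 60 x 60 mm plate, 4 mm thick, on the carrying rack, with a grey oblong (34 x 52 mm inside) rim (top 9 mm above its origin). The flat box starts in it, its underside 4 mm above the seat's origin; the seat stays and so shows where in the row the flat box started. Origin: centre of the underside; axes parallel to the rack's.
- carry_rack: Fixed plywood board, 84 (x) by 284 (y) mm, 8 mm thick, dark wooden end strips 22 mm high, left or right on the cart. It carries the four seats in a row at x = 0, y = +97.5, +32.5, -32.5, -97.5 mm, in any order. Origin: centre of its underside, on the cart top; x points away from the robot, y to the robot's left, turned by at most 0.25 rad.
- bench_stand: Fixed aluminium stand with dark floors, 76 (x) by 266 (y) mm, on the other side of the cart: four equal empty pockets in a row, centres at x = 0, y = +97.5, +32.5, -32.5, -97.5 mm, 68 x 61 mm inside, floor 6 mm and wall tops 14 mm above its origin. Origin: centre of its underside, on the cart top; x points away from the robot, y to the robot's left, turned by at most 0.25 rad.

How it is judged (in metres and radians):
At the end, for the whole second after the job is handed in: Every module stands at rest and upright (within 0.12 rad) on a pocket floor (5 mm), within 14 mm of the pocket's centre along each stand axis, in the mirrored place: seat at y on the carrying rack, module at -y on the bench stand; speed below 0.02 m/s and 0.2 rad/s (((y of seat_tall_coil in the frame of carry_rack between 0.0775 and 0.1175 m and y of tall_coil in the frame of bench_stand between -0.1115 and -0.0835 m) or (y of seat_tall_coil in the frame of carry_rack between 0.0125 and 0.0525 m and y of tall_coil in the frame of bench_stand between -0.0465 and -0.0185 m) or (y of seat_tall_coil in the frame of carry_rack between -0.0525 and -0.0125 m and y of tall_coil in the frame of bench_stand between 0.0185 and 0.0465 m) or (y of seat_tall_coil in the frame of carry_rack between -0.1175 and -0.0775 m and y of tall_coil in the frame of bench_stand between 0.0835 and 0.1115 m)) and x of tall_coil in the frame of bench_stand between -0.014 and 0.014 m and z of tall_coil in the frame of bench_stand between 0.001 and 0.011 m and angle between each of tall_coil, wide_coil, square_box, flat_box's own z axis and vertical below 0.12 rad and linear speed of each of tall_coil, wide_coil, square_box, flat_box below 0.02 m/s and angular speed of each of tall_coil, wide_coil, square_box, flat_box below 0.2 rad/s and ((y of seat_wide_coil in the frame of carry_rack between 0.0775 and 0.1175 m and y of wide_coil in the frame of bench_stand between -0.1115 and -0.0835 m) or (y of seat_wide_coil in the frame of carry_rack between 0.0125 and 0.0525 m and y of wide_coil in the frame of bench_stand between -0.0465 and -0.0185 m) or (y of seat_wide_coil in the frame of carry_rack between -0.0525 and -0.0125 m and y of wide_coil in the frame of bench_stand between 0.0185 and 0.0465 m) or (y of seat_wide_coil in the frame of carry_rack between -0.1175 and -0.0775 m and y of wide_coil in the frame of bench_stand between 0.0835 and 0.1115 m)) and x of wide_coil in the frame of bench_stand between -0.014 and 0.014 m and z of wide_coil in the frame of bench_stand between 0.001 and 0.011 m and ((y of seat_square_box in the frame of carry_rack between 0.0775 and 0.1175 m and y of square_box in the frame of bench_stand between -0.1115 and -0.0835 m) or (y of seat_square_box in the frame of carry_rack between 0.0125 and 0.0525 m and y of square_box in the frame of bench_stand between -0.0465 and -0.0185 m) or (y of seat_square_box in the frame of carry_rack between -0.0525 and -0.0125 m and y of square_box in the frame of bench_stand between 0.0185 and 0.0465 m) or (y of seat_square_box in the frame of carry_rack between -0.1175 and -0.0775 m and y of square_box in the frame of bench_stand between 0.0835 and 0.1115 m)) and x of square_box in the frame of bench_stand between -0.014 and 0.014 m and z of square_box in the frame of bench_stand between 0.001 and 0.011 m and ((y of seat_flat_box in the frame of carry_rack between 0.0775 and 0.1175 m and y of flat_box in the frame of bench_stand between -0.1115 and -0.0835 m) or (y of seat_flat_box in the frame of carry_rack between 0.0125 and 0.0525 m and y of flat_box in the frame of bench_stand between -0.0465 and -0.0185 m) or (y of seat_flat_box in the frame of carry_rack between -0.0525 and -0.0125 m and y of flat_box in the frame of bench_stand between 0.0185 and 0.0465 m) or (y of seat_flat_box in the frame of carry_rack between -0.1175 and -0.0775 m and y of flat_box in the frame of bench_stand between 0.0835 and 0.1115 m)) and x of flat_box in the frame of bench_stand between -0.014 and 0.014 m and z of flat_box in the frame of bench_stand between 0.001 and 0.011 m); the robot touches nothing.
It also fails if it takes over 110 s, if anything falls off the work surface, if the arm or the gripper's body presses on something with over 40 N, if the wrist force passes 120 N, or if a joint passes its speed limit or range.

## Working session

There is one attempt and no reset: what is moved stays moved. The work goes in short steps, Python scripts to look and compute and a tool call to move; the robot and the scene stay as the last step left them, time stands still between calls to the robot, and variables do not carry over. Pictures are saved under pics/ and viewed, at most 14 in all, crops included, and the job is handed in when it is done.

Besides the shell and the picture viewer there is one more tool, called after "Call:" as name([rows], argument=value, ...), one row to a line, values as JSON. play_rows: Moves the arm, as the interface text tells. Its arguments: {"type":"object","properties":{"commands":{"type":"array","items":{"type":"array","items":{"type":"array","items":{"type":"number"}}}}},"required":["commands"]}

```bash
mkdir -p pics; python3 - <<'E'
from plant import ctrl
import cv2
print(ctrl.get_obs())
N=["tall_coil","wide_coil","square_box","flat_box","seat_tall_coil","seat_wide_coil","seat_square_box","seat_flat_box","carry_rack","bench_stand"]
for c in ("top","scene"):
    p=ctrl.snapshot(c)
    print(c,p["camera_matrix"].tolist() if hasattr(p["camera_matrix"],'tolist') else p["camera_matrix"],p["k1"],p["origin"],p["rotation"])
    cv2.imwrite(f"pics/{c}0.png",cv2.cvtColor(p["color"],cv2.COLOR_RGB2BGR))
    for n in N:
        print(n,[(d["bbox"],round(d["conf"],2)) for d in ctrl.find_in(p,n)[:2]])
E
```

```text
{'clock': 0.0, 'joint_pos': array([ 8.83555180e+01,  2.05917365e+01,  6.33488545e-01, -1.92588500e-02,
       -7.01355532e+01, -1.65063059e+01]), 'qvel': array([-0.11252605,  0.06166564,  0.08481028,  0.14209817,  0.08792423,
        0.0879124 ]), 'tau': array([ 7.31876244e-04, -5.82722676e+01,  2.93048984e+01,  6.99690118e+00,
        7.00510878e-03, -1.74358020e-04]), 'tool_pos': array([0.2101604 , 0.6409356 , 0.22561983]), 'orientation': array([ 1.79904920e+02, -9.29496640e-03, -1.81573391e+01]), 'force': array([-0.13545677, -0.76807377,  0.43870937]), 'moment': array([-0.01251636, -0.02955341,  0.03182589]), 'gripper_force': 0.0, 'opening': 0.08779612159348639}
top [[502.3518903285617, 0.0, 286.68730604142536], [0.0, 502.3518903285617, 219.493956995445], [0.0, 0.0, 1.0]] -0.18298391746551604 [0.33979558 0.00885114 1.034298  ] [-169.37346814   -1.22050173  -88.65339376]
tall_coil [([188.5, 219.0, 19.1, 20.4], 0.95), ([114.4, 205.0, 143.0, 53.4], 0.29)]
wide_coil [([121.0, 209.6, 32.0, 27.5], 0.81), ([185.9, 217.2, 27.0, 20.0], 0.29)]
square_box [([152.1, 212.9, 29.0, 28.1], 0.69)]
[... 400 characters left out ...]
185], [0.0, 421.2424115309163, 212.32089956189748], [0.0, 0.0, 1.0]] -0.049742774026827336 [1.0035003  0.21514101 0.63415962] [-136.77176531    1.03093266  115.32217925]
tall_coil [([372.1, 222.1, 23.9, 40.7], 0.65)]
wide_coil [([439.1, 248.1, 35.9, 47.3], 0.98)]
square_box [([402.2, 236.6, 36.4, 42.2], 0.62)]
flat_box [([332.9, 209.8, 30.1, 40.5], 0.91)]
seat_tall_coil [([357.1, 242.9, 43.7, 33.4], 0.56)]
seat_wide_coil [([430.2, 263.8, 37.8, 41.6], 0.86)]
seat_square_box [([395.0, 251.4, 41.9, 36.9], 0.56)]
seat_flat_box [([326.8, 237.9, 41.0, 23.5], 0.94)]
carry_rack [([316.9, 221.5, 164.5, 93.9], 0.96), ([334.5, 209.0, 30.3, 42.1], 0.53)]
bench_stand [([139.4, 170.0, 118.1, 71.7], 0.66)]
```

```bash
python3 - <<'E'
import cv2
t=cv2.imread("pics/top0.png");cv2.imwrite("pics/topc.png",cv2.resize(t[190:270,100:260],None,fx=5,fy=5,interpolation=cv2.INTER_CUBIC))
cv2.imwrite("pics/tops.png",cv2.resize(t[190:270,310:470],None,fx=5,fy=5,interpolation=cv2.INTER_CUBIC))
t=cv2.imread("pics/scene0.png");cv2.imwrite("pics/scene1.png",cv2.resize(t[140:335,120:520],None,fx=2,fy=2,interpolation=cv2.INTER_CUBIC))
E
```

```text
(no output)
```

View pics/topc.png

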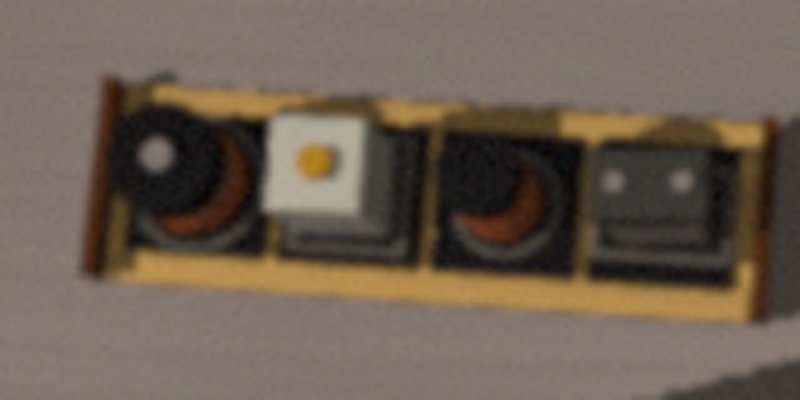

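View pics/tops.png

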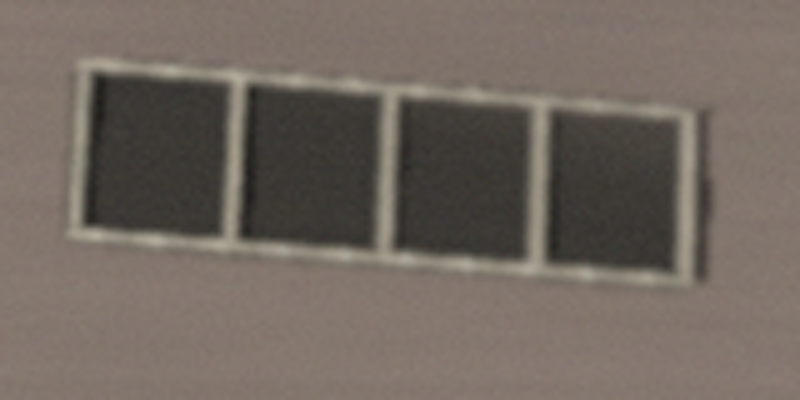

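View pics/scene1.png

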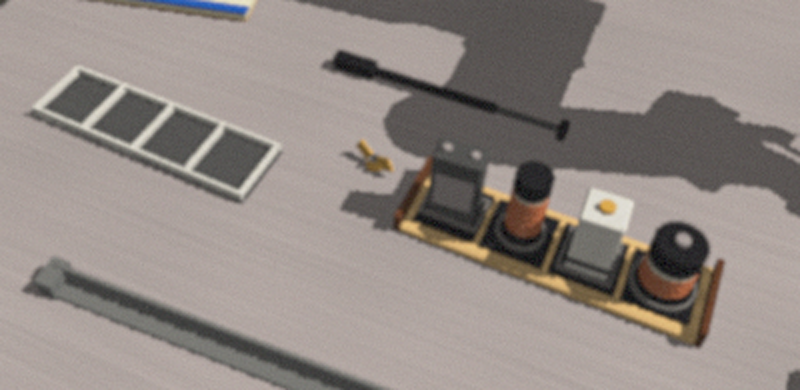

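View pics/top0.png

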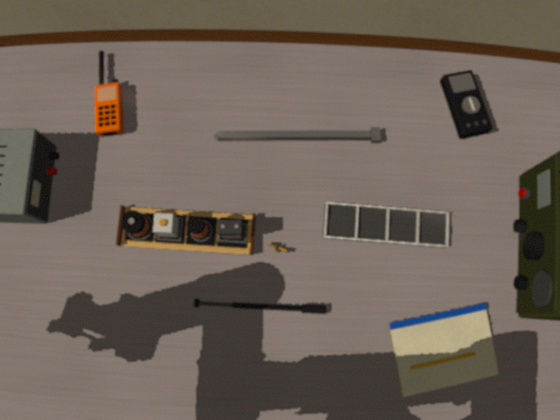

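Top view: the rack is on the left (+y), and from left to right it holds wide coil (135,221), square box (163,222), tall coil (196,225) and flat box (230,226). The empty stand is at (325–450, 202–247). The scene view shows the same order mirrored. I'll fit both poses from picture corners.

```bash
cat > h.py <<'E'
import numpy as np
from scipy.spatial.transform import Rotation as R
from scipy.optimize import least_squares
CAM={"top":dict(f=502.3518903,c=(286.687306,219.493957),k=-0.182983917,o=[0.33979558,0.00885114,1.034298],r=[-169.37346814,-1.22050173,-88.65339376]),
"scene":dict(f=421.2424115,c=(281.087749,212.3209),k=-0.049742774,o=[1.0035003,0.21514101,0.63415962],r=[-136.77176531,1.03093266,115.32217925])}
def proj(c,P):
    C=CAM[c];p=(np.atleast_2d(P)-C["o"])@R.from_euler("xyz",C["r"],degrees=True).as_matrix()
    s=p[:,:2]/p[:,2:];s=s*(1+C["k"]*(s**2).sum(1,keepdims=True))
    return s*C["f"]+C["c"]
def at(c,px,z):   # point on height z seen at pixel
    C=CAM[c];d=(np.array(px)-C["c"])/C["f"];s=d
    for _ in range(20): s=d/(1+C["k"]*(s@s))
    v=R.from_euler("xyz",C["r"],degrees=True).as_matrix()@np.r_[s,1];o=np.array(C["o"])
    return o+v*(z-o[2])/v[2]
def W(q,P):   # q=x,y,yaw,z
    return R.from_euler("z",q[2]).apply(P)+[q[0],q[1],q[3]]
E
cat > fit.py <<'E'
from h import *
tl=lambda u,v:((u+.5)/5-.5+100,(v+.5)/5-.5+190)
tr=lambda u,v:((u+.5)/5-.5+310,(v+.5)/5-.5+190)
sc=lambda u,v:((u+.5)/2-.5+120,(v+.5)/2-.5+140)
a,b,t=.038,.133,.014
S=[("top",(a,b,t),tr(82,62)),("top",(a,-b,t),tr(693,105)),("top",(-a,-b,t),tr(690,282)),("top",(-a,b,t),tr(70,238)),
("scene",(-a,-b,t),sc(78,68)),("scene",(-a,b,t),sc(281,150)),("scene",(a,b,t),sc(242,196)),("scene",(a,-b,t),sc(33,108))]
M=[("wide",.0975,.078,tl(155,154),sc(684,240)),("square",.0325,.086,tl(317,160),sc(607,207)),("tall",-.0325,.092,tl(480,175),sc(534,172)),("flat",-.0975,.091,tl(648,181.5),sc(462,151))]
K=[("top",(-.03,.065,.012),tl(272,260)),("top",(-.03,0,.012),tl(430,270)),("top",(-.03,-.065,.012),tl(587,277))]
for n,y,z,p,s in M: K+=[("top",(0,y,z),p),("scene",(0,y,z),s)]
K+=[("top",(.042,.142,.022),tl(103,78)),("top",(.042,-.142,.022),tl(775,120)),("top",(-.042,-.142,.022),tl(768,320)),("top",(-.042,.142,.022),tl(88,275))]
for nm,D,y0 in (("stand",S,-.2),("rack",K,.2)):
  for free in (0,1):
    f=lambda q:np.concatenate([proj(c,W([*q[:3],q[3] if free else 0],P))[0]-p for c,P,p in D])
    r=least_squares(f,[.4,y0,0,0],loss="soft_l1")
    print(nm,free,r.x.round(4),"\n",r.fun.reshape(-1,2).round(1).tolist())
  q=r.x
for n,y,z,p,s in M:
    print(n,"nominal",W(q,[0,y,z]).round(4),"top",at("top",p,z).round(4),"scene",at("scene",s,z).round(4))
E
python3 fit.py
```

```text
stand 0 [ 0.5287 -0.2175 -0.0493  0.    ] 
 [[-1.4, -1.0], [0.1, 0.2], [0.2, 0.1], [-1.2, -0.3], [-0.6, -1.2], [0.3, -2.9], [-0.1, -0.2], [-0.8, -0.2]]
stand 1 [ 0.5283 -0.2188 -0.0491 -0.0039] 
 [[-1.0, -0.4], [0.1, 0.7], [0.2, 0.5], [-0.7, 0.2], [-0.5, -0.2], [-0.1, -1.9], [-0.3, 0.7], [-0.7, 0.8]]
rack 0 [ 0.5053  0.1994 -0.0349  0.    ] 
 [[-0.1, 0.2], [-0.9, 0.2], [-1.0, 0.9], [0.8, 0.4], [-0.5, -0.5], [-0.2, 0.5], [0.1, -0.7], [-0.1, -0.9], [-0.3, 1.4], [0.1, -0.0], [-0.1, -0.1], [0.4, -0.5], [1.0, -0.7], [-0.5, -0.2], [-1.3, -0.2]]
rack 1 [ 5.053e-01  1.994e-01 -3.480e-02 -4.000e-04] 
 [[-0.1, 0.2], [-0.9, 0.3], [-1.0, 0.9], [0.8, 0.5], [-0.5, -0.4], [-0.2, 0.6], [0.1, -0.6], [-0.1, -0.9], [-0.3, 1.5], [0.1, -0.0], [-0.1, 0.0], [0.4, -0.5], [1.0, -0.7], [-0.5, -0.1], [-1.2, -0.2]]
wide nominal [0.5087 0.2968 0.0776] top [0.5095 0.2984 0.078 ] scene [0.5095 0.2977 0.078 ]
square nominal [0.5064 0.2319 0.0856] top [0.5075 0.2316 0.086 ] scene [0.5081 0.2321 0.086 ]
tall nominal [0.5042 0.1669 0.0916] top [0.5024 0.1666 0.092 ] scene [0.5009 0.1665 0.092 ]
flat nominal [0.5019 0.102  0.0906] top [0.5018 0.1022 0.091 ] scene [0.5021 0.1022 0.091 ]
```

```bash
cat > go.py <<'E'
# usage: go.py x y z yaw : shift (cm) and turn (rad) in the present tool axes
import sys; from h import *
from plant import ctrl
o=ctrl.get_obs(); x,y,z,w=map(float,sys.argv[1:5])
A=R.from_euler("xyz",o["orientation"],degrees=True); B=R.from_euler("xyz",[180,0,w],degrees=True)
print("turn",(A.inv()*B).as_rotvec().round(3),"shift cm",(A.inv().apply(np.array([x,y,z])-o["tool_pos"])*100).round(2),"t",round(o["clock"],2),"open",round(o["opening"]*1000,1))
E
python3 go.py 0.509 0.298 0.16 -92; python3 - <<'E'
from h import *
st=[.5285,-.2182,-.0492,0]
for n,y in (("wide",-.0975),("square",-.0325),("tall",.0325),("flat",.0975)): print(n,W(st,[0,y,.006]).round(4))
E
```

```text
turn [ 0.    -0.     1.289] shift cm [39.08 23.32  6.66] t 1.1 open 87.8
wide [ 0.5237 -0.3156  0.006 ]
square [ 0.5269 -0.2507  0.006 ]
tall [ 0.5301 -0.1857  0.006 ]
flat [ 0.5333 -0.1208  0.006 ]
```

Call:
play_rows([
  [[0,0,0.05,1.5,0.9,0,8.7],[0,0,0.13,4.5,2.7,0,8.7],[0,0,0.24,8,4.8,0,8.7],[0,0,0.36,12,7.2,0,8.7],[0,0,0.48,16,9.6,0,8.7],[0,0,0.6,20,12,0,8.7],[0,0,0.7,24,14.3,0,8.7],[0,0,0.82,28,16.7,0,8.7]],
])

```text
clock: 1.77
tool_pos: [0.4093, 0.4123, 0.2269]
orientation: [-180.0, 0.0, -65.4]
force: [-0.1, 0.8, 0.4]
opening: 0.0866
gripper_force: 0.0
```

```bash
python3 go.py 0.509 0.298 0.16 -92
```

```text
turn [-0.001  0.001  0.465] shift cm [14.55 -4.3   6.69] t 1.77 open 86.6
```

Call:
play_rows([
  [[0,0,0.1,3.6,-1.1,1,8.7],[0,0,0.21,7,-2.1,2.5,8.7],[0,0,0.32,10.5,-3.1,4.5,8.7],[0,0,0.41,13,-3.8,6,8.7],[0,0,0.465,14.5,-4.3,6.7,8.7],[0,0,0.465,14.5,-4.3,6.7,8.7],[0,0,0.465,14.5,-4.3,6.7,8.7]],
])

```text
clock: 2.35
tool_pos: [0.5087, 0.2995, 0.1592]
orientation: [180.0, -0.0, -91.8]
force: [-0.3, 0.2, 0.8]
opening: 0.0874
gripper_force: 0.0
```

```bash
python3 go.py 0.509 0.2978 0.046 -92
```

```text
turn [ 0.001 -0.001  0.003] shift cm [ 0.16 -0.04 11.32] t 2.35 open 87.4
```

Call:
play_rows([
  [[0,0,0,0.1,0,2,8.7],[0,0,0,0.15,0,5,8.7],[0,0,0,0.15,0,8,8.7],[0,0,0,0.15,0,10.3,8.7],[0,0,0,0.15,0,11.4,8.7],[0,0,0,0.15,0,11.4,6],[0,0,0,0.15,0,11.4,4],[0,0,0,0.15,0,11.4,4]],
])

```text
clock: 3.02
tool_pos: [0.509, 0.3002, 0.0473]
orientation: [-179.9, 0.1, -91.7]
force: [1.0, 0.0, 0.5]
opening: 0.0724
gripper_force: 0.0
```

Call:
play_rows([
  [[0,0,0,0,0,0,3.5],[0,0,0,0,0,0,3.5],[0,0,0,0,0,0,3.5],[0,0,0,0,0,0,3.5]],
])

```text
clock: 3.35
tool_pos: [0.5086, 0.2992, 0.0463]
orientation: [-179.9, 0.1, -91.8]
force: [2.1, 0.3, 1.1]
opening: 0.0456
gripper_force: 1.5
```

Call:
play_rows([
  [[0,0,0,0,0,0,3.5],[0,0,0,0,0,0,3.5],[0,0,0,0,0,-0.5,3.5],[0,0,0,0,0,-2,3.5],[0,0,0,0,0,-4.5,3.5],[0,0,0,0,0,-7.5,3.5],[0,0,0,0,0,-10,3.5],[0,0,0,0,0,-12,3.5]],
])

```text
clock: 4.02
tool_pos: [0.5084, 0.2989, 0.1677]
orientation: [-180.0, 0.0, -91.8]
force: [0.8, -0.1, -1.4]
opening: 0.0454
gripper_force: 30.0
```

```bash
python3 go.py 0.524 -0.315 0.18 -92.8
```

```text
turn [-0.001  0.001  0.018] shift cm [61.31 -3.47 -1.27] t 4.02 open 45.4
```

Call:
play_rows([
  [[0,0,0,0.7,0,-0.8,3.5],[0,0,0,2.2,0,-1.3,3.5],[0,0,0,4.5,0,-1.3,3.5],[0,0,0,7.5,-0.4,-1.3,3.5],[0,0,0,11,-0.6,-1.3,3.5],[0,0,0,14.5,-0.8,-1.3,3.5],[0,0,0,18,-1,-1.3,3.5],[0,0,0,21.5,-1.2,-1.3,3.5]],
])

```text
clock: 4.68
tool_pos: [0.5119, 0.0808, 0.1772]
orientation: [179.9, -0.1, -91.8]
force: [0.0, -0.7, -1.6]
opening: 0.0456
gripper_force: 30.0
```

Call:
play_rows([
  [[0,0,0,3.5,-0.2,0,3.5],[0,0,0,7,-0.4,0,3.5],[0,0,0,10.5,-0.6,0,3.5],[0,0,0.006,14,-0.8,0,3.5],[0,0,0.012,17.5,-1,0,3.5],[0,0,0.018,21,-1.2,0,3.5],[0,0,0.018,24.5,-1.4,0,3.5],[0,0,0.018,28,-1.6,0,3.5]],
])

```text
clock: 5.35
tool_pos: [0.5188, -0.1989, 0.1772]
orientation: [179.9, 0.0, -92.8]
force: [0.9, 1.2, -1.7]
opening: 0.0456
gripper_force: 30.0
```

Call:
play_rows([
  [[0,0,0,3.3,-0.2,0,3.5],[0,0,0,6.3,-0.4,0,3.5],[0,0,0,8.8,-0.6,0,3.5],[0,0,0,10.6,-0.7,0,3.5],[0,0,0,11.6,-0.7,0,3.5],[0,0,0,11.8,-0.7,0,3.5],[0,0,0,11.8,-0.7,0,3.5],[0,0,0,11.8,-0.7,0,3.5]],
])

```text
clock: 6.02
tool_pos: [0.5214, -0.3144, 0.178]
orientation: [179.9, 0.0, -92.8]
force: [-0.8, 0.2, -1.0]
opening: 0.0454
gripper_force: 30.0
```

```bash
python3 go.py 0.524 -0.315 0.042 -92.8
```

```text
turn [ 0.001  0.001 -0.   ] shift cm [ 0.05 -0.28 13.6 ] t 6.02 open 45.4
```

Call:
play_rows([
  [[0,0,0,0,-0.2,1.5,3.5],[0,0,0,0,-0.28,4.5,3.5],[0,0,0,0,-0.28,7.5,3.5],[0,0,0,0,-0.28,10.5,3.5],[0,0,0,0,-0.28,12.5,3.5],[0,0,0,0,-0.28,13.3,3.5],[0,0,0,0,-0.28,13.7,3.5],[0,0,0,0,-0.28,13.7,3.5]],
])

```text
clock: 6.68
tool_pos: [0.5251, -0.3146, 0.0417]
orientation: [180.0, -0.0, -92.7]
force: [0.4, -0.3, -0.5]
opening: 0.0456
gripper_force: 30.0
```

Call:
play_rows([
  [[0,0,0,0,0,0.05,3.5],[0,0,0,0,0,0.05,4.8],[0,0,0,0,0,0.05,6],[0,0,0,0,0,0.05,8.7],[0,0,0,0,0,0.05,8.7],[0,0,0,0,0,0.05,8.7],[0,0,0,0,0,0.05,8.7],[0,0,0,0,0,0.05,8.7]],
])

```text
clock: 7.35
tool_pos: [0.5249, -0.3152, 0.0412]
orientation: [-180.0, -0.0, -92.8]
force: [0.0, 0.2, 0.8]
opening: 0.0822
gripper_force: 0.0
```

Call:
play_rows([
  [[0,0,0,0,0,-1,8.7],[0,0,0,0,0,-3.5,8.7],[0,0,0,0,0,-7,8.7],[0,0,0,0,0,-10,8.7],[0,0,0,-3,0,-12,8.7],[0,0,0,-6,0,-12.5,8.7],[0,0,0,-9.5,0,-12.5,8.7],[0,0,0,-13,0,-12.5,8.7]],
])

```text
clock: 8.02
tool_pos: [0.5314, -0.1843, 0.1677]
orientation: [-179.9, 0.0, -92.9]
force: [0.9, 0.5, -0.2]
opening: 0.087
gripper_force: 0.0
```

```bash
python3 go.py 0.5078 0.2319 0.165 -91.5
```

```text
turn [-0.002  0.    -0.024] shift cm [-41.45   4.45   0.27] t 8.02 open 87.0
```

Call:
play_rows([
  [[0,0,0,-3.8,0.4,0,8.7],[0,0,0,-7.6,0.8,0,8.7],[0,0,0,-11.4,1.2,0,8.7],[0,0,0,-15.2,1.6,0,8.7],[0,0,0,-19,2,0,8.7],[0,0,-0.024,-22.8,2.4,0,8.7],[0,0,-0.024,-26.6,2.8,0,8.7],[0,0,-0.024,-30.4,3.3,0,8.7]],
])

```text
clock: 8.68
tool_pos: [0.5129, 0.1219, 0.1671]
orientation: [-179.9, 0.0, -91.4]
force: [0.1, -0.0, 0.5]
opening: 0.0872
gripper_force: 0.0
```

Call:
play_rows([
  [[0,0,0,-3.5,0.4,0,8.7],[0,0,0,-6.5,0.8,0,8.7],[0,0,0,-9,1,0,8.7],[0,0,0,-10.6,1.2,0,8.7],[0,0,0,-11,1.2,0,8.7],[0,0,0,-11,1.2,0,8.7],[0,0,0,-11,1.2,0,8.7]],
])

```text
clock: 9.27
tool_pos: [0.5038, 0.2297, 0.1662]
orientation: [180.0, -0.0, -91.4]
force: [-0.8, 0.0, -0.4]
opening: 0.0871
gripper_force: 0.0
```

```bash
python3 - <<'E'
from plant import ctrl
from h import *
import cv2
p=ctrl.snapshot("scene"); im=cv2.cvtColor(p["color"],cv2.COLOR_RGB2BGR)
cv2.imwrite("pics/s2.png",cv2.resize(im[140:335,120:520],None,fx=2,fy=2,interpolation=cv2.INTER_CUBIC))
t=ctrl.snapshot("top")
for c,q in (("scene",p),("top",t)):
    for d in ctrl.find_in(q,"wide_coil")[:1]:
        print(c,d, proj(c,[[.5237,-.3156,.006],[.5237,-.3156,.072]]).round(1).tolist())
E
python3 go.py 0.5078 0.2319 0.05 -91.5
```

```text
scene {'bbox': [144.1, 166.2, 25.0, 33.7], 'conf': 0.76} [[160.3, 190.3], [153.1, 167.3]]
top {'bbox': [419.2, 210.5, 32.1, 27.1], 'conf': 0.56} [[431.2, 227.8], [441.0, 222.2]]
turn [ 0. -0. -0.] shift cm [-0.28 -0.37 11.62] t 9.47 open 87.4
```

View pics/s2.png

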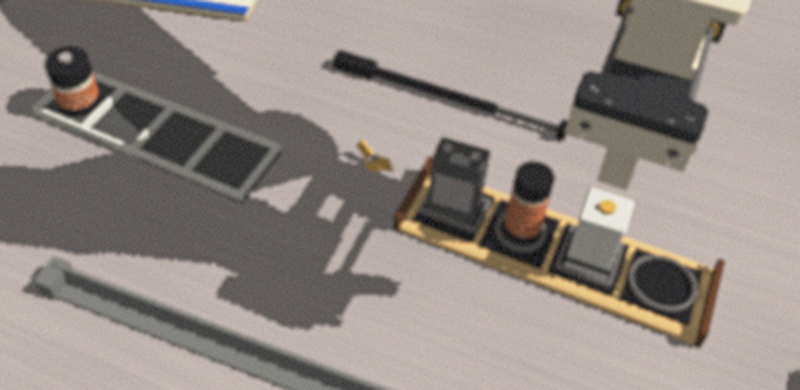

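The wide coil stands in the far (−y) pocket, its stud at crop (66,56), about where predicted. Next is the square box.

Call:
play_rows([
  [[0,0,0,-0.2,-0.2,1.5,8.7],[0,0,0,-0.28,-0.37,4.5,8.7],[0,0,0,-0.28,-0.37,7.5,8.7],[0,0,0,-0.28,-0.37,10,8.7],[0,0,0,-0.28,-0.37,11.3,8.7],[0,0,0,-0.28,-0.37,11.3,6],[0,0,0,-0.28,-0.37,11.3,3],[0,0,0,-0.28,-0.37,11.3,3]],
])

```text
clock: 10.13
tool_pos: [0.5085, 0.2331, 0.0542]
orientation: [-179.9, 0.0, -91.4]
force: [1.1, -0.3, -0.0]
opening: 0.0722
gripper_force: 0.0
```

Call:
play_rows([
  [[0,0,0,0,0,0,2.8],[0,0,0,0,0,0,2.8],[0,0,0,0,0,0,2.8],[0,0,0,0,0,0,2.8],[0,0,0,0,0,0,2.8],[0,0,0,0,0,0,2.8],[0,0,0,0,0,0,2.8]],
])

```text
clock: 10.72
tool_pos: [0.5078, 0.2331, 0.0534]
orientation: [-180.0, 0.0, -91.4]
force: [-1.3, 0.8, 4.3]
opening: 0.0379
gripper_force: 29.8
```

Call:
play_rows([
  [[0,0,0,0,0,-0.5,2.8],[0,0,0,0,0,-2,2.8],[0,0,0,0,0,-4.5,2.8],[0,0,0,0,0,-7.5,2.8],[0,0,0,0,0,-10,2.8],[0,0,0,0,0,-12,2.8],[0,0,0,1.5,0,-12.7,2.8],[0,0,0,4,0,-12.7,2.8]],
])

```text
clock: 11.38
tool_pos: [0.5077, 0.1944, 0.1822]
orientation: [-179.8, 0.1, -91.3]
force: [-0.8, -0.1, -2.5]
opening: 0.0382
gripper_force: 29.8
```

```bash
python3 go.py 0.5269 -0.2507 0.18 -92.8
```

```text
turn [-0.003  0.002  0.026] shift cm [44.45 -2.93  0.12] t 11.38 open 38.2
```

Call:
play_rows([
  [[0,0,0,3,-0.2,0,2.8],[0,0,0,6.3,-0.4,0,2.8],[0,0,0,9.8,-0.6,0,2.8],[0,0,0,13.3,-0.9,0,2.8],[0,0,0.01,16.8,-1.1,0,2.8],[0,0,0.02,20.3,-1.3,0,2.8],[0,0,0.026,23.8,-1.6,0,2.8],[0,0,0.026,27.3,-1.8,0,2.8]],
])

```text
clock: 12.05
tool_pos: [0.5169, -0.0824, 0.1797]
orientation: [180.0, 0.0, -92.9]
force: [0.7, 1.3, -1.7]
opening: 0.038
gripper_force: 29.8
```

Call:
play_rows([
  [[0,0,0,3.5,-0.2,0,2.8],[0,0,0,7,-0.3,0,2.8],[0,0,0,10.3,-0.4,0,2.8],[0,0,0,13.2,-0.6,0,2.8],[0,0,0,15.5,-0.7,0,2.8],[0,0,0,16.8,-0.7,0,2.8],[0,0,0,17.1,-0.7,0,2.8],[0,0,0,17.1,-0.7,0,2.8]],
])

```text
clock: 12.72
tool_pos: [0.5153, -0.2522, 0.1794]
orientation: [179.9, 0.0, -93.0]
force: [0.8, -0.5, -0.6]
opening: 0.0378
gripper_force: 29.8
```

```bash
python3 go.py 0.5269 -0.2500 0.0475 -92.8
```

```text
turn [ 0.001  0.    -0.004] shift cm [-0.27 -1.16 13.19] t 12.72 open 37.8
```

Call:
play_rows([
  [[0,0,0,-0.2,-0.6,1,2.8],[0,0,0,-0.27,-1.16,4,2.8],[0,0,0,-0.27,-1.16,7,2.8],[0,0,0,-0.27,-1.16,10,2.8],[0,0,0,-0.27,-1.16,12,2.8],[0,0,0,-0.27,-1.16,12.8,2.8],[0,0,0,-0.27,-1.16,13.15,2.8],[0,0,0,-0.27,-1.16,13.15,2.8]],
])

```text
clock: 13.38
tool_pos: [0.5275, -0.2482, 0.0484]
orientation: [179.9, 0.0, -92.8]
force: [0.5, -0.3, -1.3]
opening: 0.0377
gripper_force: 29.8
```

Call:
play_rows([
  [[0,0,0,0,0,0.05,2.8],[0,0,0,0,0,0.05,4],[0,0,0,0,0,0.05,5.5],[0,0,0,0,0,0.05,8.7],[0,0,0,0,0,0.05,8.7],[0,0,0,0,0,0.05,8.7],[0,0,0,0,0,0.05,8.7],[0,0,0,0,0,0.05,8.7]],
])

```text
clock: 14.05
tool_pos: [0.5279, -0.2495, 0.0481]
orientation: [-180.0, -0.0, -92.9]
force: [-0.2, 0.2, -0.4]
opening: 0.0746
gripper_force: 0.0
```

Call:
play_rows([
  [[0,0,0,0,0,-1,8.7],[0,0,0,0,0,-3.5,8.7],[0,0,0,0,0,-7,8.7],[0,0,0,0,0,-10,8.7],[0,0,0,-3,0,-12,8.7],[0,0,0,-6,0,-13,8.7],[0,0,0,-9.5,0,-13,8.7],[0,0,0,-13,0,-13,8.7]],
])

```text
clock: 14.72
tool_pos: [0.5348, -0.1186, 0.1801]
orientation: [-179.8, 0.0, -93.0]
force: [-0.3, 0.3, 0.2]
opening: 0.087
gripper_force: 0.0
```

```bash
python3 go.py 0.502 0.1666 0.18 -92
```

```text
turn [-0.003  0.    -0.017] shift cm [-2.831e+01  4.770e+00  1.000e-02] t 14.72 open 87.0
```

Call:
play_rows([
  [[0,0,0,-3.8,0.5,0,8.7],[0,0,0,-7.6,1.1,0,8.7],[0,0,0,-11.4,1.7,0,8.7],[0,0,0,-15.2,2.4,0,8.7],[0,0,-0.01,-19,3.1,0,8.7],[0,0,-0.017,-22.6,3.8,0,8.7],[0,0,-0.017,-25.6,4.4,0,8.7],[0,0,-0.017,-27.6,4.8,0,8.7]],
])

```text
clock: 15.38
tool_pos: [0.5002, 0.1612, 0.1791]
orientation: [-179.9, 0.0, -91.8]
force: [-0.6, 0.8, 0.1]
opening: 0.0871
gripper_force: 0.0
```

Call:
play_rows([
  [[0,0,0,-0.6,0,0,8.7],[0,0,0,-0.7,0,0,8.7],[0,0,0,-0.7,0,0,8.7]],
])

```text
clock: 15.63
tool_pos: [0.5008, 0.1654, 0.1784]
orientation: [-180.0, 0.0, -91.9]
force: [-0.6, 0.2, 0.8]
opening: 0.0869
gripper_force: 0.0
```

```bash
python3 go.py 0.502 0.1666 0.0625 -92
```

```text
turn [-0.     0.     0.002] shift cm [-0.13 -0.11 11.59] t 15.63 open 86.9
```

Call:
play_rows([
  [[0,0,0,-0.1,-0.1,1.5,8.7],[0,0,0,-0.13,-0.11,4.5,8.7],[0,0,0,-0.13,-0.11,7.5,8.7],[0,0,0,-0.13,-0.11,10.3,8.7],[0,0,0,-0.13,-0.11,11.5,8.7],[0,0,0,-0.13,-0.11,11.5,6],[0,0,0,-0.13,-0.11,11.5,2.5],[0,0,0,-0.13,-0.11,11.5,2.5]],
])

```text
clock: 16.3
tool_pos: [0.503, 0.1664, 0.0642]
orientation: [-179.9, 0.0, -92.0]
force: [1.0, 1.0, 0.8]
opening: 0.0722
gripper_force: 0.0
```

Call:
play_rows([
  [[0,0,0,0,0,0,2.4],[0,0,0,0,0,0,2.4],[0,0,0,0,0,0,2.4],[0,0,0,0,0,0,2.4],[0,0,0,0,0,0,2.4],[0,0,0,0,0,0,2.4],[0,0,0,0,0,0,2.4],[0,0,0,0,0,0,2.4]],
])

```text
clock: 16.97
tool_pos: [0.5022, 0.1669, 0.0633]
orientation: [-180.0, 0.0, -91.9]
force: [0.2, 0.2, 2.1]
opening: 0.0333
gripper_force: 30.0
```

Call:
play_rows([
  [[0,0,0,0,0,-0.5,2.4],[0,0,0,0,0,-2,2.4],[0,0,0,0,0,-4.5,2.4],[0,0,0,0,0,-7.5,2.4],[0,0,0,0,0,-10,2.4],[0,0,0,0,0,-12,2.4],[0,0,0,1.5,0,-12.7,2.4],[0,0,0,4,0,-12.7,2.4]],
])

```text
clock: 17.63
tool_pos: [0.5017, 0.1279, 0.1922]
orientation: [-179.8, 0.1, -91.8]
force: [0.2, -0.3, -2.3]
opening: 0.0334
gripper_force: 30.0
```

```bash
python3 go.py 0.530 -0.1857 0.19 -92.8
```

```text
turn [-0.003  0.002  0.017] shift cm [31.26 -3.82  0.16] t 17.63 open 33.4
```

Call:
play_rows([
  [[0,0,0,3,-0.4,0,2.4],[0,0,0,6.3,-0.8,0,2.4],[0,0,0,9.8,-1.2,0,2.4],[0,0,0,13.3,-1.6,0,2.4],[0,0,0.01,16.8,-2.1,0,2.4],[0,0,0.017,20.3,-2.5,0,2.4],[0,0,0.017,23.6,-2.9,0,2.4],[0,0,0.017,26.5,-3.3,0,2.4]],
])

```text
clock: 18.3
tool_pos: [0.5234, -0.1416, 0.1895]
orientation: [179.9, 0.0, -93.0]
force: [0.7, 1.0, -1.2]
opening: 0.0336
gripper_force: 30.0
```

Call:
play_rows([
  [[0,0,0,2.4,-0.3,0,2.4],[0,0,0,4,-0.5,0,2.4],[0,0,0,4.6,-0.5,0,2.4],[0,0,0,4.7,-0.5,0,2.4],[0,0,0,4.7,-0.5,0,2.4]],
])

```text
clock: 18.72
tool_pos: [0.5265, -0.1865, 0.1895]
orientation: [179.9, 0.0, -93.0]
force: [-0.6, 1.3, -0.9]
opening: 0.0331
gripper_force: 30.0
```

```bash
python3 go.py 0.530 -0.1857 0.058 -92.8
```

```text
turn [ 0.001  0.    -0.003] shift cm [-0.09 -0.36 13.15] t 18.72 open 33.1
```

Call:
play_rows([
  [[0,0,0,-0.1,-0.2,1,2.4],[0,0,0,-0.1,-0.36,4,2.4],[0,0,0,-0.1,-0.36,7,2.4],[0,0,0,-0.1,-0.36,10,2.4],[0,0,0,-0.1,-0.36,12,2.4],[0,0,0,-0.1,-0.36,12.8,2.4],[0,0,0,-0.1,-0.36,13.15,2.4],[0,0,0,-0.1,-0.36,13.15,2.4]],
])

```text
clock: 19.38
tool_pos: [0.5307, -0.1849, 0.0584]
orientation: [179.9, -0.0, -92.9]
force: [-0.0, -0.1, -0.7]
opening: 0.0334
gripper_force: 30.0
```

Call:
play_rows([
  [[0,0,0,0,0,0.05,2.4],[0,0,0,0,0,0.05,3.6],[0,0,0,0,0,0.05,5],[0,0,0,0,0,0.05,8.7],[0,0,0,0,0,0.05,8.7],[0,0,0,0,0,0.05,8.7],[0,0,0,0,0,0.05,8.7],[0,0,0,0,0,0.05,8.7]],
])

```text
clock: 20.05
tool_pos: [0.5309, -0.1856, 0.0582]
orientation: [-180.0, -0.0, -92.9]
force: [1.5, -0.5, 0.1]
opening: 0.0704
gripper_force: 0.0
```

Call:
play_rows([
  [[0,0,0,0,0,-1,8.7],[0,0,0,0,0,-3.5,8.7],[0,0,0,0,0,-7,8.7],[0,0,0,0,0,-10,8.7],[0,0,0,-3,0,-12,8.7],[0,0,0,-6,0,-12.5,8.7],[0,0,0,-9.5,0,-12.5,8.7],[0,0,0,-13,0,-12.5,8.7]],
])

```text
clock: 20.72
tool_pos: [0.5377, -0.0547, 0.1849]
orientation: [-179.9, 0.0, -93.0]
force: [1.4, 0.2, -0.3]
opening: 0.087
gripper_force: 0.0
```

```bash
python3 go.py 0.502 0.1022 0.18 -89; python3 - <<'E'
from h import *
tl=lambda u,v:((u+.5)/5-.5+100,(v+.5)/5-.5+190)
a,b=at("top",tl(613,182),.091),at("top",tl(682,181),.091);d=a-b;print(d,np.degrees(np.arctan2(-d[0],d[1])))
sc=lambda u,v:((u+.5)/2-.5+120,(v+.5)/2-.5+140)
a,b=at("scene",sc(448,147),.091),at("scene",sc(476,155),.091);d=b-a;print(d,np.degrees(np.arctan2(-d[0],d[1])))
E
```

```text
turn [-0.002  0.001 -0.07 ] shift cm [-15.48   4.38   0.49] t 20.72 open 87.0
[-0.00111899  0.02634951  0.        ] 2.4317385420171784
[-0.00102415  0.0254515   0.        ] 2.3043017882579746
```

Call:
play_rows([
  [[0,0,-0.02,-3.6,1,0,8.7],[0,0,-0.04,-7,2,0.2,8.7],[0,0,-0.06,-10.2,3,0.4,8.7],[0,0,-0.08,-13,3.8,0.5,8.7],[0,0,-0.094,-14.8,4.3,0.5,8.7],[0,0,-0.094,-15.5,4.4,0.5,8.7],[0,0,-0.094,-15.5,4.4,0.5,8.7],[0,0,-0.094,-15.5,4.4,0.5,8.7]],
])

```text
clock: 21.38
tool_pos: [0.5015, 0.1013, 0.1785]
orientation: [-180.0, 0.0, -87.5]
force: [0.4, 0.1, 0.4]
opening: 0.0869
gripper_force: 0.0
```

```bash
python3 go.py 0.502 0.1022 0.059 -87.6
```

```text
turn [-0.     0.     0.002] shift cm [-0.09 -0.05 11.95] t 21.38 open 86.9
```

Call:
play_rows([
  [[0,0,0,-0.1,0,1.5,8.7],[0,0,0,-0.1,0,4.5,8.7],[0,0,0,-0.1,0,7.5,8.7],[0,0,0,-0.1,0,10.5,8.7],[0,0,0,-0.1,0,11.9,8.7],[0,0,0,-0.1,0,11.9,6],[0,0,0,-0.1,0,11.9,2],[0,0,0,-0.1,0,11.9,2]],
])

```text
clock: 22.05
tool_pos: [0.5024, 0.102, 0.0602]
orientation: [-179.9, 0.0, -87.6]
force: [0.4, -0.4, 0.6]
opening: 0.0719
gripper_force: 0.0
```

Call:
play_rows([
  [[0,0,0,0,0,0,1.8],[0,0,0,0,0,0,1.8],[0,0,0,0,0,0,1.8],[0,0,0,0,0,0,1.8],[0,0,0,0,0,0,1.8],[0,0,0,0,0,0,1.8],[0,0,0,0,0,0,1.8],[0,0,0,0,0,0,1.8]],
])

```text
clock: 22.72
tool_pos: [0.5015, 0.1024, 0.0592]
orientation: [-180.0, 0.0, -87.5]
force: [0.2, 0.6, 1.7]
opening: 0.0279
gripper_force: 29.9
```

Call:
play_rows([
  [[0,0,0,0,0,-0.5,1.8],[0,0,0,0,0,-2,1.8],[0,0,0,0,0,-4.5,1.8],[0,0,0,0,0,-7.5,1.8],[0,0,0,0,0,-10,1.8],[0,0,0,0,0,-12,1.8],[0,0,0,1.5,0,-12.7,1.8],[0,0,0,4,0,-12.7,1.8]],
])

```text
clock: 23.38
tool_pos: [0.5044, 0.0637, 0.1887]
orientation: [-179.8, 0.1, -87.4]
force: [1.2, -0.6, -1.9]
opening: 0.028
gripper_force: 29.9
```

```bash
python3 go.py 0.5333 -0.1208 0.185 -92.8
```

```text
turn [-0.004  0.002  0.094] shift cm [18.56 -2.05  0.35] t 23.38 open 28.0
```

Call:
play_rows([
  [[0,0,0.015,3,-0.4,0,1.8],[0,0,0.035,6.3,-0.7,0,1.8],[0,0,0.055,9.8,-1.1,0,1.8],[0,0,0.075,13,-1.5,0,1.8],[0,0,0.09,15.8,-1.8,0,1.8],[0,0,0.094,17.6,-2,0,1.8],[0,0,0.094,18.4,-2.1,0,1.8],[0,0,0.094,18.4,-2.1,0,1.8]],
])

```text
clock: 24.05
tool_pos: [0.5317, -0.122, 0.1857]
orientation: [179.9, -0.0, -93.0]
force: [0.5, 0.7, -2.6]
opening: 0.028
gripper_force: 29.9
```

Call:
play_rows([
  [[0,0,0,0,0,0,1.8],[0,0,0,0,0,0,1.8]],
])

```text
clock: 24.22
tool_pos: [0.5318, -0.1199, 0.186]
orientation: [180.0, 0.0, -92.9]
force: [-0.4, -0.3, -2.0]
opening: 0.0277
gripper_force: 29.9
```

```bash
python3 go.py 0.5333 -0.1208 0.054 -92.8
```

```text
turn [ 0.     0.    -0.002] shift cm [ 0.09 -0.16 13.2 ] t 24.22 open 27.7
```

Call:
play_rows([
  [[0,0,0,0.05,-0.1,1,1.8],[0,0,0,0.05,-0.16,4,1.8],[0,0,0,0.05,-0.16,7,1.8],[0,0,0,0.05,-0.16,10,1.8],[0,0,0,0.05,-0.16,12,1.8],[0,0,0,0.05,-0.16,12.8,1.8],[0,0,0,0.05,-0.16,13.2,1.8],[0,0,0,0.05,-0.16,13.2,1.8]],
])

```text
clock: 24.88
tool_pos: [0.5333, -0.1206, 0.0541]
orientation: [179.9, -0.0, -92.9]
force: [0.0, 0.6, -2.0]
opening: 0.0276
gripper_force: 30.0
```

Call:
play_rows([
  [[0,0,0,0,0,0.05,1.8],[0,0,0,0,0,0.05,3],[0,0,0,0,0,0.05,5],[0,0,0,0,0,0.05,8.7],[0,0,0,0,0,0.05,8.7],[0,0,0,0,0,0.05,8.7],[0,0,0,0,0,0.05,8.7],[0,0,0,0,0,0.05,8.7]],
])

```text
clock: 25.55
tool_pos: [0.5336, -0.1212, 0.0536]
orientation: [-180.0, 0.0, -92.9]
force: [0.1, 0.6, -0.4]
opening: 0.0642
gripper_force: 0.0
```

Call:
play_rows([
  [[0,0,0,0,0,-1,8.7],[0,0,0,0,0,-3.5,8.7],[0,0,0,0,0,-7,8.7],[0,0,0,0,0,-10,8.7],[0,0,0,-3.5,0,-12,8.7],[0,0,0,-7.5,0,-12.5,8.7],[0,0,0,-11.5,0,-12.5,8.7],[0,0,0,-15.5,0,-12.5,8.7]],
])

```text
clock: 26.22
tool_pos: [0.5417, 0.0351, 0.1805]
orientation: [-179.9, 0.1, -93.0]
force: [0.4, -0.9, 0.2]
opening: 0.0869
gripper_force: 0.0
```

Call:
play_rows([
  [[0,0,0,-4,0,0,8.7],[0,0,0,-8,0,0,8.7],[0,0,0,-12,0,0,8.7],[0,0,0,-16,0,0,8.7],[0,0,0,-20,0,0,8.7],[0,0,0,-23,0,0,8.7],[0,0,0,-24,0,0,8.7],[0,0,0,-24,0,0,8.7]],
])

```text
clock: 26.88
tool_pos: [0.5536, 0.2758, 0.1787]
orientation: [-180.0, -0.0, -92.8]
force: [0.9, -0.3, -0.2]
opening: 0.0873
gripper_force: 0.0
```

```bash
python3 - <<'E'
from plant import ctrl
from h import *
import cv2
p=ctrl.snapshot("top"); im=cv2.cvtColor(p["color"],cv2.COLOR_RGB2BGR)
cv2.imwrite("pics/t3.png",cv2.resize(im[180:280,310:470],None,fx=5,fy=5,interpolation=cv2.INTER_CUBIC))
p=ctrl.snapshot("scene"); im=cv2.cvtColor(p["color"],cv2.COLOR_RGB2BGR)
cv2.imwrite("pics/s3.png",cv2.resize(im[130:270,110:310],None,fx=4,fy=4,interpolation=cv2.INTER_CUBIC))
st=[.5285,-.2182,-.0492,0]
for n,y,h in (("wide",-.0975,.072),("square",-.0325,.08),("tall",.0325,.086),("flat",.0975,.085)):
    P=W(st,[0,y,h]); print(n,(((proj("top",P)[0]-(310,180)+.5)*5-.5).round(0)),((proj("scene",P)[0]-(110,130)+.5)*4-.5).round(0))
print(ctrl.get_obs()["clock"])
E
```

```text
wide [657. 213.] [174. 151.]
square [504. 197.] [271. 177.]
tall [345. 182.] [375. 208.]
flat [179. 170.] [489. 252.]
26.9833
```

View pics/t3.png

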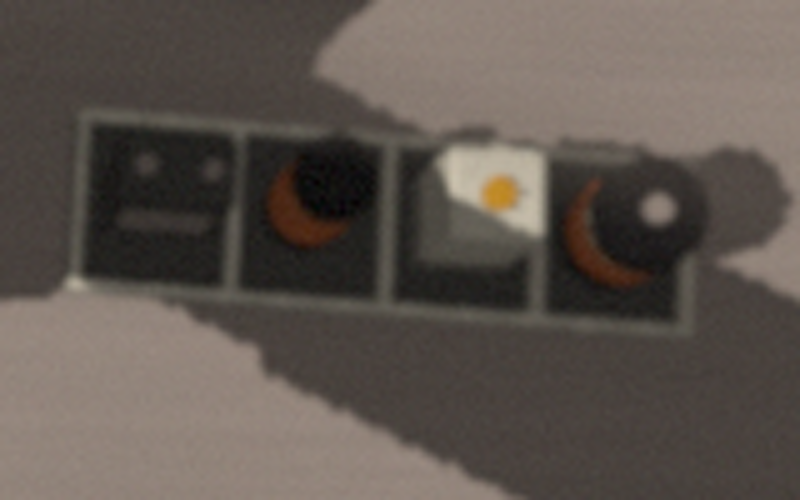

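View pics/s3.png

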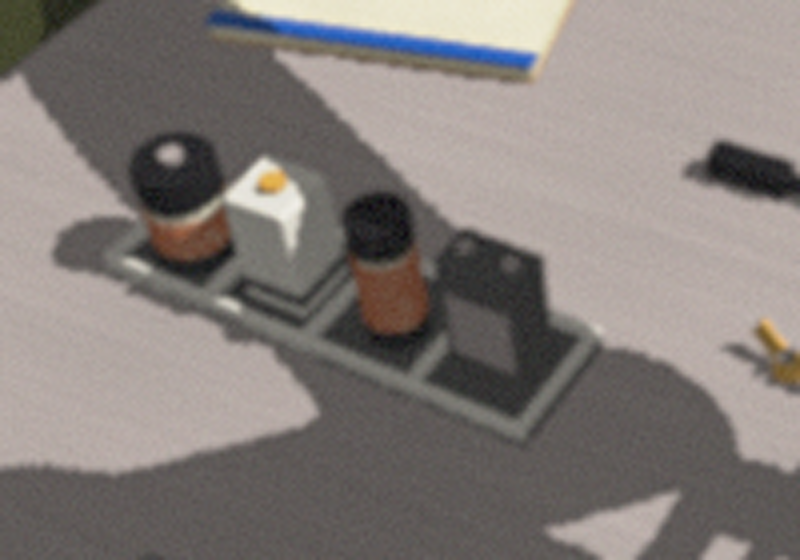

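All four modules stand upright in the mirrored pockets. The top view shows flat studs at about (180,167), tall cap (336,180), brass terminal (500,193) and wide stud (658,208). Except for the tall cap, which was judged by eye at about 9 px off, each is within about 5 crop pixels (roughly 2 mm) of its predicted spot.

```bash
python3 -c "
from plant import ctrl
print(ctrl.close_job())"
```

```text
the job is handed in; nothing more can be done
None
```

I moved all four modules into the stand in reverse order and handed the job in at about 27 s; the final pictures show each one upright and near the middle of its pocket, but the hand-in returned no verdict.

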